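# Take the wound bobbin off the stage post and case it

## Robot

A 7-joint arm with a two-finger parallel gripper is mounted at the origin on the work surface. World frame = base frame: x ahead of the robot, y to its left, z up, the work surface at z = 0. Lengths are in mm, angles in rad, forces in N, time in s.
With the tool pointing down it reaches from about 350 to 900 mm from the base axis. Payload 7.2 kg.
Tool frame: the origin (TCP) lies midway between the tips of the shut fingers; the grasp point (between the pads) lies 19 mm behind it (ctrl.grip_point_offset is the distance from the TCP to the grasp point, in mm); z points along the fingers, y is the line along which they close (so a half turn about z gives the same grasp; the last joint's range is limited). The gripper opens to 88 mm and grips with 3 to 60 N. Pads are 20 mm wide; open, the fingers measure 115 mm over their backs; the gripper's body (75 mm by 178 mm) begins 61 mm behind the grasp point.
Start: joints at [-1.17, 0.411, -0.013, 1.596, 0.006, 1.134, -0.082], TCP at [282.394, 557.568, 222.653] pointing down, gripper open.
Joint ranges: [-2.95, 2.95], [-0.29, 1.99], [-1.47, 1.44], [0.14, 2.54], [-1.03, 4.17], [0.13, 1.85], [-2.86, 2.86]. Speed limits (rad/s): [2.39, 2.39, 3.01, 3.01, 3.14, 3.14, 3.14].

## Interface

Orientations are given as a unit quaternion [x, y, z, w].
In Python, from plant import sense, viewer, ctrl gives the robot as it stands. The module is installed in compiled form; this text tells all that it offers.
- The arm moves only by the tool jog_arm, never from a script. Its argument "commands" is text: rows parted by semicolons, each of 7 numbers parted by spaces: the shift along the tool's x, y, z normalised to -1 to 1, where 1 is 0.2 m, then the turn, a rotation vector about the tool's x, y, z normalised to -1 to 1, where 1 is 180 degrees, then the opening, from -1 (shut) to 1 (fully open). In form: dx dy dz ax ay az fingers; .... A call has 1 to 5 rows; each row is the pose to reach, as a shift and turn from the pose commanded when the call began, along the tool's axes at that moment, turning the shorter way round; what a row does not reach only later rows make up. A row lasts 1/12 s, in which the tool goes at most 41.7 mm and 7.16 degrees, less where a joint would pass 70% of its speed; a pose out of reach is approached as far as the arm can. A call with a number of a shift or a turn outside -1 to 1 is refused whole. A call with a gripper value outside its range is refused whole. The fingers move at their own pace and stop on an object; "newtons" is the grip in N (left out, the last holds). Time passes only in rows, so rows that repeat a pose let the fingers close. It gives the time, the measured TCP pose, the force, the opening and the grip force at its end, in the units of the state.
- sense(): the state, without advancing time (a new reading comes with each control period).
- viewer.read_camera(name): name is "side" or "top"; returns the picture (384x512x3 uint8, red, green, blue); there is no depth.
- viewer.camera_model(name): a dict with "mtx" (3x3 intrinsics, pixels), "extrinsics" (4x4, takes a point from camera to world coordinates). Camera axes: x right, y down, z forward; pixel columns grow to the right and rows downward; lengths in mm; the calibration is good to about 2 mm. A picture is of the moment at which its call begins. camera_model takes no time and is no camera call.
- ctrl.job_done(): hands the job in; it is judged then, once.
Trained networks look in the newest picture that a camera, given by its name, has taken for a name from the list of things; names that differ only in an ending like _2 or _b are one class to them, and where a whole thing is asked for, a point or a joint stands for the part that bears it (a point fixed in the world has none). Each returns a list of dicts, best first, with "p" (0 to 1); they miss things now and then, are a little off and sometimes report something else, mostly with a low value. They report only what shows in the picture. A call takes as long as a camera call.
- viewer.search_frame(label, camera): "bbox" ([left, top, right, bottom] in pixels, round what is visible of it).
The state is a dict: "clock": time; "joint_pos": joint angles; "joint_velocities": joint speeds; "effort": joint torques, N m; "position": TCP position; "eef_rot": TCP orientation; "contact_force": force on the tool from outside, world axes, zero at the start; "ft_torque": the same for the moment, N m; "gripper_width": finger opening in mm; "grasp_force": force on a finger pad.
Only numpy, scipy, OpenCV 4.12 (cv2) and the standard library are available. Lean on these libraries where they do the work, as an engineer would, in place of code of your own. Each camera call takes 0.05 s, during which the arm holds its last target. There are 200 camera calls.

## Task

Slide the copper-wound bobbin straight up off the steel post of the focusing stage and stand it on the cork mat, letting go of it there. Now that its bore is free for a finger, take it again another way and lower it - do not drop it - into the open walnut case, keeping it roughly upright throughout. Last of all, push the empty stage along its brass slide until it is home against the stop block, and leave the lens barrel, screw tray, rear cap and eyepiece where they are.

Things in the scene. Friction and masses are not known exactly. Their poses are not given: they have to be found in the camera images.
- bobbin: Copper-wound bobbin with black end flanges: an upright ring 62 mm outside diameter, 60 mm tall, with a through bore of 40 mm (wall 11 mm); about 0.4 kg. Origin: centre of its underside, z axis along the bore, upward. It starts threaded on the stage's post, standing on the stage.
- post_top (a point): Top centre of the stage's polished steel post, 36 mm diameter, rising 66 mm from the stage's top face and ending 6 mm above the bobbin's top at the start. The stage is a brass plate 90 mm (along the slide) by 76 by 12 mm with the post at its centre; its top face is 30 mm, the post top 96 mm above the desk. Moves with the stage.
- stage (a joint): Position of the stage along its slide (m): 0 at the start (drawn out), 0.070 = home, against the stop block. Pushing the post or the stage's near end along the slide's +x (away from the robot) increases it. Sliding friction about 3 N.
- slide: Fixed brass dovetail slide, 270 mm long, 90 mm wide, 8 mm base plate with a dovetail rail on top. Origin: centre of its underside; x axis along its length, from the robot's side towards the end with the stop block.
- mat: Fixed square cork mat, 110 x 110 mm, 4 mm thick. Origin: centre of its underside.
- case: Fixed open walnut case, outside 88 (x) by 108 (y) by 67 mm tall, walls and floor 8 mm; pocket 72 (x) by 92 (y) by 59 mm deep, so the bobbin in it ends 1 mm above the rim. Fingers around the bobbin's outside do not fit in; one finger in the bore and one outside, spread along the case's y axis, do, if the bobbin is set about 10 mm towards the other end. Origin: centre of its underside.
- case_floor (a point): Centre of the pocket's floor, 8 mm above the desk.
- lens: Gunmetal lens barrel standing upright, 75 mm diameter, 112 mm tall, 0.45 kg, loose. Bystander. Origin: centre of its underside.
- tray: White porcelain screw tray, 100 x 70 x 20 mm, loose. Bystander. Origin: centre of its underside.
- rear_cap: Black plastic lens rear cap, a disc 64 mm diameter, 22 mm tall, loose. Bystander. Origin: centre of its underside.
- eyepiece: Polished aluminium viewfinder eyepiece, standing upright, 56 mm diameter at the top, 55 mm tall, loose. Bystander. Origin: centre of its underside.
- stop: Brass stop block clamped across the slide beyond the stage (fixed), 14 mm (x) by 70 by 26 mm tall. Origin: lower middle of its face towards the stage; with the stage home, its front edge meets this face and the post's axis is 45 mm before it. x axis along the slide, away from the stage.

How it is judged (in metres and radians):
On the way, in this order (a step that is already met when the one before it is completed fails the run):
1. the bobbin has been drawn up clear of the post: its underside at least 4 mm above the post's top (z of bobbin in the frame of post_top above 0.004 m), for 0.1 s.
2. the bobbin stands upright on the cork mat, its axis within 35 mm of the mat's centre, at rest and let go (horizontal distance between bobbin and mat below 0.035 m and z of bobbin in the frame of mat below 0.008 m and angle between bobbin's own z axis and vertical below 0.09 rad and linear speed of bobbin below 0.02 m/s and contact force between bobbin and the arm below 0.1 N and contact force between bobbin and the fingers below 0.1 N), for 0.2 s.
3. the bobbin stands upright on the floor of the walnut case (within 4 mm of fully down), at rest and let go, with the stage still drawn out at least 10 mm from its stop (horizontal distance between bobbin and case_floor below 0.022 m and z of bobbin in the frame of case_floor below 0.004 m and angle between bobbin's own z axis and vertical below 0.09 rad and linear speed of bobbin below 0.02 m/s and contact force between bobbin and the fingers below 0.1 N and value of joint stage below 0.06 m), for 0.2 s.
4. the empty stage is pushed home, within 3 mm of its stop (value of joint stage above 0.067 m), for 0.1 s.
At the end, for the whole second after the job is handed in: The bobbin stands upright (within 5 degrees) and still on the floor of the walnut case, within 4 mm of fully down; the stage is home, within 3 mm of its stop; the gripper touches nothing (horizontal distance between bobbin and case_floor below 0.022 m and z of bobbin in the frame of case_floor below 0.004 m and angle between bobbin's own z axis and vertical below 0.09 rad and linear speed of bobbin below 0.02 m/s and value of joint stage above 0.067 m and contact force between the fingers and anything else below 0.2 N).
It fails at once if the bobbin tipped more than 35 degrees from upright (angle between bobbin's own z axis and vertical above 0.61 rad).
It fails at once if the bobbin dropped into the case: moving faster than 0.45 m/s inside the pocket (a fall of about 10 mm) (horizontal distance between bobbin and case_floor below 0.022 m and z of bobbin in the frame of case_floor below 0.05 m and linear speed of bobbin above 0.45 m/s).
It fails at once if the lens barrel, screw tray, rear cap or eyepiece moved more than 15 mm (distance of any of lens, tray, rear_cap, eyepiece from where it was at the start of the episode above 0.015 m).
It also fails if it takes over 64 s, if anything falls off the work surface, if the arm or the gripper's body presses on something with over 40 N, if the wrist force passes 120 N, or if a joint passes its speed limit or range.

## Working session

There is one attempt and no reset: what is moved stays moved. The work goes in short steps, Python scripts to look and compute and a tool call to move; the robot and the scene stay as the last step left them, time stands still between calls to the robot, and variables do not carry over. Pictures are saved under pics/ and viewed, at most 10 in all, crops included, and the job is handed in when it is done.

Besides the shell and the picture viewer there is one more tool, called as name(argument=value, ...) on one line, values as JSON. jog_arm: Moves the arm, as the interface text tells. Scaled input: -1 to 1 covers 0.2 m each way for a shift and 180 degrees each way for a turn. Its arguments: {"type":"object","properties":{"commands":{"type":"string"},"newtons":{"type":"number"}},"required":["commands"]}

```bash
mkdir -p pics; cat > h.py <<'E'
import numpy as np, cv2
from plant import sense, viewer, ctrl
def cam(n):
    m=viewer.camera_model(n); return np.array(m["mtx"]),np.array(m["extrinsics"])
def ray(n,u,v):
    K,T=cam(n); d=T[:3,:3]@np.linalg.solve(K,[u,v,1.]); return T[:3,3],d/np.linalg.norm(d)
def atz(n,u,v,z):
    o,d=ray(n,u,v); return o+d*(z-o[2])/d[2]
def tri(p1,p2):
    (a,d),(b,e)=ray("top",*p1),ray("side",*p2)
    s=np.linalg.lstsq(np.c_[d,-e],b-a,rcond=None)[0]; P,Q=a+d*s[0],b+e*s[1]
    return (P+Q)/2,np.linalg.norm(P-Q)
def proj(n,P):
    K,T=cam(n); q=K@(np.linalg.inv(T)@np.r_[P,1])[:3]; return q[:2]/q[2]
E
python3 - <<'E'
from h import *
for n in("top","side"):
    im=viewer.read_camera(n); cv2.imwrite(f"pics/{n}0.png",cv2.resize(im[:,:,::-1],(800,600),interpolation=cv2.INTER_CUBIC))
    print(n,cam(n)[1].round(2).tolist())
    for l in["bobbin","post_top","slide","mat","case","lens","tray","rear_cap","eyepiece","stop"]:
        r=viewer.search_frame(l,n); print(l,[(np.round(x["bbox"]).tolist(),round(x["p"],2)) for x in r[:2]])
s=sense();print(s["clock"],s["position"],s["eef_rot"],s["gripper_width"])
E
```

```text
top [[0.0, -0.99, 0.14, 422.97], [-1.0, 0.0, 0.03, -12.06], [-0.03, -0.14, -0.99, 986.65], [0.0, 0.0, 0.0, 1.0]]
bobbin [([225.0, 200.0, 252.0, 228.0], 0.94)]
post_top []
slide [([210.0, 139.0, 280.0, 260.0], 0.62)]
mat [([357.0, 195.0, 411.0, 244.0], 0.89), ([215.0, 192.0, 262.0, 242.0], 0.37)]
case [([100.0, 181.0, 172.0, 239.0], 0.84), ([210.0, 137.0, 283.0, 263.0], 0.65)]
lens [([350.0, 103.0, 389.0, 149.0], 0.9)]
tray [([154.0, 116.0, 191.0, 166.0], 0.6)]
rear_cap [([299.0, 272.0, 329.0, 305.0], 0.76)]
eyepiece [([178.0, 271.0, 208.0, 301.0], 0.87), ([152.0, 115.0, 190.0, 168.0], 0.44)]
stop [([236.0, 158.0, 274.0, 177.0], 0.56)]
side [[0.93, -0.27, 0.23, 317.62], [-0.36, -0.72, 0.59, -573.08], [0.01, -0.64, -0.77, 836.77], [0.0, 0.0, 0.0, 1.0]]
bobbin [([228.0, 166.0, 256.0, 202.0], 0.58), ([364.0, 232.0, 416.0, 290.0], 0.45)]
post_top [([221.0, 170.0, 267.0, 210.0], 0.63)]
slide [([203.0, 184.0, 324.0, 220.0], 0.6)]
mat [([265.0, 298.0, 339.0, 369.0], 0.93)]
case [([194.0, 93.0, 237.0, 146.0], 0.93)]
lens [([363.0, 230.0, 415.0, 288.0], 0.93)]
tray [([270.0, 117.0, 307.0, 147.0], 0.75)]
rear_cap [([182.0, 270.0, 212.0, 300.0], 0.95), ([193.0, 95.0, 241.0, 147.0], 0.44)]
eyepiece [([151.0, 163.0, 180.0, 193.0], 0.88)]
stop [([294.0, 175.0, 302.0, 213.0], 0.5)]
1.1 [282.406802   557.57832078 222.68710082] [ 2.32269680e-01  9.72651425e-01  4.14051184e-05 -1.08896412e-06] 87.98808362989567
```

View pics/top0.png

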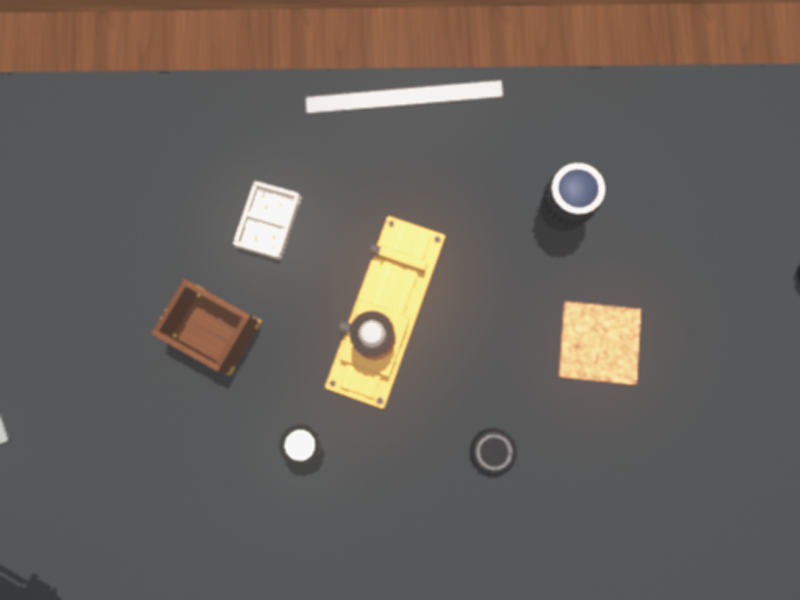

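View pics/side0.png

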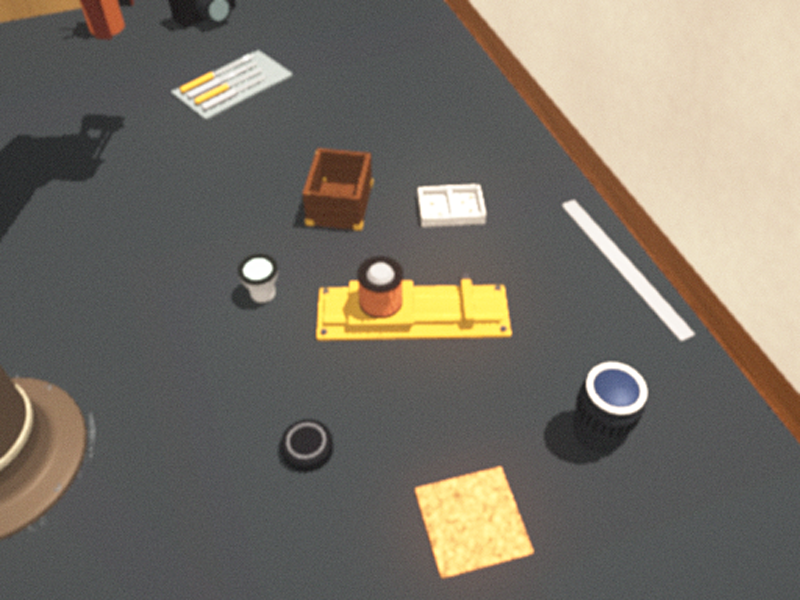

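The top view shows the bobbin at about (372,333), the case around (207,328), the mat at (600,343) and the slide from (415,227) to (354,398), in 800x600 pixels. The side view agrees: post top (380,272), case (338,190), mat (474,521). I'll zoom in on the case and bobbin.

```bash
python3 - <<'E'
from h import *
t=viewer.read_camera("top");s=viewer.read_camera("side")
def c(im,x,y,w=66,h=50): return cv2.resize(im[y:y+h,x:x+w,::-1],(396,300),interpolation=cv2.INTER_CUBIC)
# 6x crops: origins listed
m=np.vstack([np.hstack([c(t,100,178),c(t,205,190)]),np.hstack([c(s,185,93),c(s,215,160)])])
cv2.imwrite("pics/z.png",m)
f=1/1.5625
P=lambda n,u,v,z:atz(n,u*f,v*f,z)
print("post",tri((372*f,332*f),(380*f,271*f)))
for n,L in(("top",[(389,217),(444,236),(382,407),(326,388)]),("side",[(318,338),(511,338),(508,286),(320,287)])):
    print(n,"slide",[P(n,*p,8)[:2].round(1).tolist() for p in L])
for n,L in(("top",[(565,302),(641,308),(637,384),(559,378)]),("side",[(416,486),(501,467),(533,552),(442,575)])):
    q=np.array([P(n,*p,4)[:2] for p in L]);print(n,"mat",q.round(1).tolist(),q.mean(0))
print("lens",tri((578*f,188*f),(616*f,387*f)),"eye",tri((300*f,445*f),(258*f,270*f)),"cap",tri((493*f,452*f),(306*f,440*f)))
E
```

```text
post (array([525.90635448,  40.92402968,  94.14940227]), np.float64(0.6637982828567087))
top slide [[707.3, 22.3], [678.1, -59.1], [427.8, 30.9], [454.6, 111.6]]
side slide [[428.6, 26.8], [678.2, -67.5], [715.9, 18.6], [457.9, 113.8]]
top mat [[580.0, -234.3], [571.1, -343.3], [461.6, -332.5], [469.9, -222.2]] [ 520.65110717 -283.05914066]
side mat [[475.6, -221.9], [581.9, -235.9], [570.2, -343.1], [463.7, -330.0]] [ 522.84528355 -282.74087116]
lens (array([ 718.18144319, -233.50583864,  105.85557312]), np.float64(0.8113476935970598)) eye (array([377.09164089, 140.13533517,  49.98358205]), np.float64(2.106690691653702)) cap (array([ 367.38079286, -124.61060191,   20.08592864]), np.float64(2.139080388750164))
```

View pics/z.png

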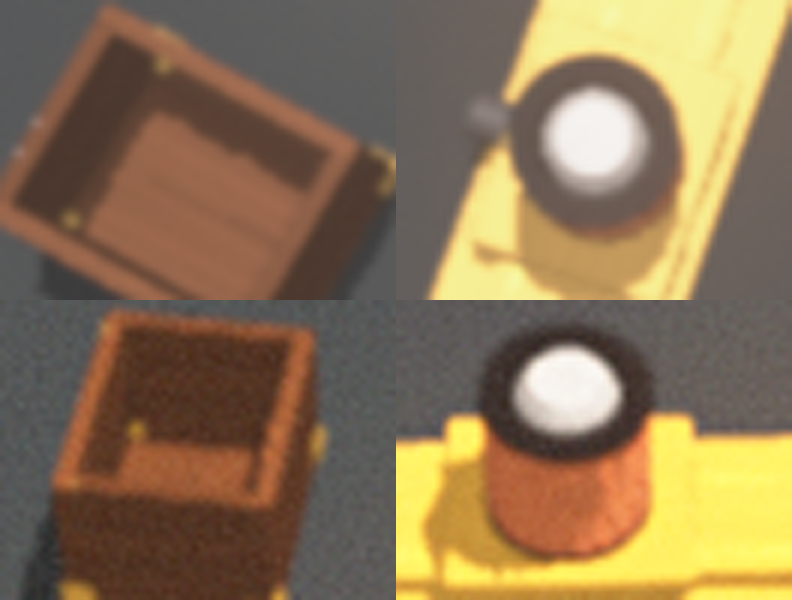

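The crops show the case rim corners: top (107,5), (360,140), (-3,210); side (105,12), (317,32), (275,205), (55,185). The pocket's long axis runs from (107,5) to (360,140). The post and bobbin are concentric.

```bash
python3 - <<'E'
from h import *
T=[((x+.5)/6-.5+100,(y+.5)/6-.5+178) for x,y in[(107,5),(360,140),(-3,210)]]
S=[((x+.5)/6-.5+185,(y+.5)/6-.5+93) for x,y in[(317,32),(275,205),(105,12),(55,185)]]
for a,b in zip(T,S): print(tri(a,b))
qt=[atz("top",*p,67)[:2] for p in T]; qs=[atz("side",*p,67)[:2] for p in S]
print(np.round(qt,1).tolist(),"c",(qt[1]+qt[2])/2); print(np.round(qs,1).tolist(),"c",np.mean(qs,0))
for q in(qt,qs): print([np.linalg.norm(q[0]-q[i]).round(1) for i in(1,2)],np.degrees(np.arctan2(*(q[0]-q[1])[::-1])),np.degrees(np.arctan2(*(q[0]-q[2])[::-1])))
# post axis / bobbin
t=((202+.5)/6-.5+205-(0),0); 
a=((596-396+.5)/6-.5+205,(143.5)/6-.5+190); b=((567-396+.5)/6-.5+215,(392-300+.5)/6-.5+160)
print("post",tri(a,b), atz("top",*a,96),atz("side",*b,96))
f=1/1.5625
for n,p in(("top",(266,220)),("side",(452,204))): print("tray",atz(n,p[0]*f,p[1]*f,20))
E
```

```text
(array([604.59034861, 305.62011707,  65.29208892]), np.float64(2.7629064505772067))
(array([554.47896235, 211.46627742,  66.77472617]), np.float64(1.7554351809128175))
(array([526.26901483, 339.30579747,  73.06759781]), np.float64(2.698133142962813))
[[602.9, 305.3], [553.6, 211.6], [528.3, 341.4]] c [540.93733311 276.48931175]
[[605.4, 303.6], [555.3, 211.1], [526.6, 346.7], [477.7, 252.5]] c [541.23612787 278.47180868]
[np.float64(105.9), np.float64(82.9)] 62.2466656187647 -25.84090444908999
[np.float64(105.1), np.float64(89.8)] 61.55734696711712 -28.73795986118392
post (array([525.11531998,  41.42586496,  89.08103015]), np.float64(1.852132045841977)) [523.42425343  41.20291797  96.        ] [524.1122201   35.61813323  96.        ]
tray [699.99623842 203.08781362  20.        ]
tray [702.13129257 194.7092864   20.        ]
```

jog_arm(commands="-0.75 -0.586 0 0 0 0 1;-0.75 -0.586 0 0 0 0 1;-0.75 -0.586 0 0 0 0 1;-0.75 -0.586 0 0 0 0 1;-0.75 -0.586 0 0 0 0 1")

```text
clock: 1.62
position: [365.5, 380.7, 222.9]
eef_rot: [0.234, 0.972, -0.0, 0.001]
contact_force: [0.3, 0.4, 0.7]
gripper_width: 87.1
grasp_force: 0.0
```

jog_arm(commands="-0.75 -0.586 0 0 0 0 1;-0.75 -0.586 0 0 0 0 1;-0.75 -0.586 0 0 0 0 1;-0.75 -0.586 0 0 0 0 1;-0.75 -0.586 0 0 0 0 1")

```text
clock: 2.03
position: [445.8, 208.2, 223.1]
eef_rot: [0.234, 0.972, -0.0, 0.001]
contact_force: [0.7, 0.4, -1.1]
gripper_width: 87.9
grasp_force: 0.0
```

jog_arm(commands="-0.75 -0.586 0 0 0 0 1;-0.75 -0.586 0 0 0 0 1;-0.75 -0.586 0 0 0 0 1;-0.75 -0.586 0 0 0 0 1;-0.75 -0.586 0 0 0 0 1")

```text
clock: 2.45
position: [526.4, 35.6, 223.1]
eef_rot: [0.234, 0.972, -0.0, 0.001]
contact_force: [-0.3, -0.9, 0.4]
gripper_width: 87.9
grasp_force: 0.0
```

jog_arm(commands="0 0 0.4 0 0 0 1;0 0 0.4 0 0 0 1;0 0 0.4 0 0 0 1;0 0 0.4 0 0 0 1")

```text
clock: 2.78
position: [523.7, 40.4, 141.8]
eef_rot: [0.232, 0.973, -0.001, -0.002]
contact_force: [0.4, 0.3, 1.2]
gripper_width: 87.7
grasp_force: 0.0
```

```bash
python3 - <<'E'
from h import *
t=viewer.read_camera("top");s=viewer.read_camera("side")
c=lambda im,x,y,w=100,h=150: cv2.resize(im[y:y+h,x:x+w,::-1],(400,600),interpolation=cv2.INTER_CUBIC)
cv2.imwrite("pics/g.png",np.hstack([c(t,190,120),c(s,195,90)]))
q=sense();print(q["position"],q["eef_rot"],q["contact_force"])
E
```

```text
[526.05150606  40.98044512 144.48748758] [2.32031255e-01 9.72707840e-01 4.24751723e-04 8.79397786e-04] [ 0.03061433  0.62119592 -0.47145845]
```

View pics/g.png

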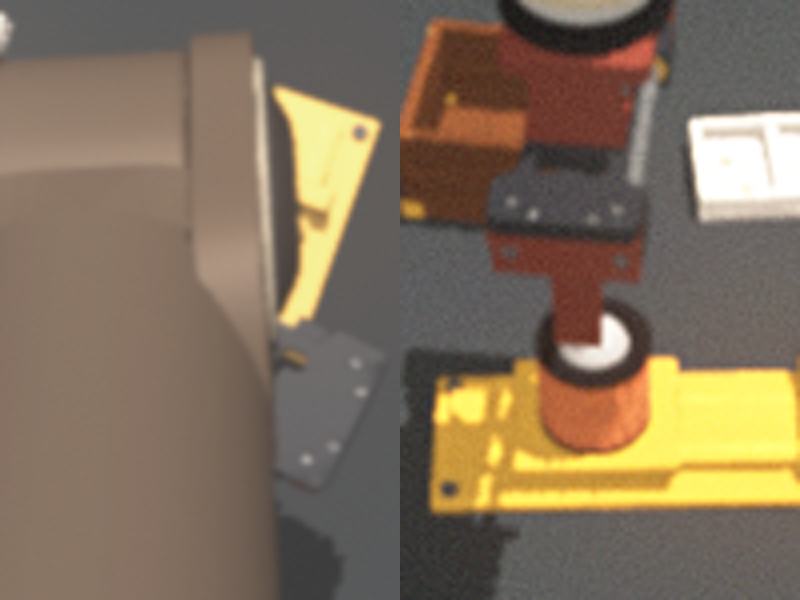

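The side view shows the tool centred over the bobbin, with the near finger lined up in front of its axis at (578,320). I'll descend and grip.

jog_arm(commands="0 0 0.15 0 0 0 1;0 0 0.25 0 0 0 1;0 0 0.35 0 0 0 1;0 0 0.48 0 0 0 1;0 0 0.48 0 0 0 1")

```text
clock: 3.3
position: [524.2, 41.3, 45.4]
eef_rot: [0.232, 0.973, -0.0, -0.001]
contact_force: [-1.3, 0.2, -0.6]
gripper_width: 87.7
grasp_force: 0.0
```

jog_arm(commands="0 0 0 0 0 0 -0.2;0 0 0 0 0 0 -0.2;0 0 0 0 0 0 -0.2;0 0 0 0 0 0 -0.2;0 0 0 0 0 0 -0.2", newtons=25)

```text
clock: 3.72
position: [526.0, 40.8, 48.2]
eef_rot: [0.232, 0.973, 0.001, 0.001]
contact_force: [-1.1, 0.3, 7.9]
gripper_width: 61.5
grasp_force: 25.0
```

jog_arm(commands="0 0 0 0 0 0 -0.2;0 0 0 0 0 0 -0.2;0 0 0 0 0 0 -0.2;0 0 0 0 0 0 -0.2;0 0 0 0 0 0 -0.2")

```text
clock: 4.13
position: [526.0, 40.7, 48.2]
eef_rot: [0.232, 0.973, 0.001, 0.001]
contact_force: [-0.9, 0.1, 8.4]
gripper_width: 61.2
grasp_force: 25.0
```

jog_arm(commands="0 0 -0.1 0 0 0 -0.2;0 0 -0.2 0 0 0 -0.2;0 0 -0.3 0 0 0 -0.2;0 0 -0.4 0 0 0 -0.2;0 0 -0.5 0 0 0 -0.2")

```text
clock: 4.55
position: [524.3, 40.5, 147.5]
eef_rot: [0.232, 0.973, -0.0, -0.0]
contact_force: [0.0, 0.7, -5.0]
gripper_width: 61.3
grasp_force: 25.0
```

jog_arm(commands="0 0 0 0 0 0 -0.2;0 0 0 0 0 0 -0.2;0 0 0 0 0 0 -0.2")

```text
clock: 4.8
position: [524.1, 40.6, 145.6]
eef_rot: [0.232, 0.973, -0.0, -0.001]
contact_force: [0.5, 0.1, -5.0]
gripper_width: 61.8
grasp_force: 25.0
```

```bash
python3 - <<'E'
from h import *
s=viewer.read_camera("side")
cv2.imwrite("pics/l.png",cv2.resize(s[60:240,170:340,::-1],(510,540),interpolation=cv2.INTER_CUBIC))
q=sense();print(q["position"],q["eef_rot"],q["contact_force"],q["gripper_width"])
E
```

```text
[523.87533037  40.53794783 145.20341951] [ 2.32150653e-01  9.72679099e-01 -4.83327124e-04 -1.10077688e-03] [-0.96838303  1.16588045 -4.75569315] 61.4151748343241
```

View pics/l.png

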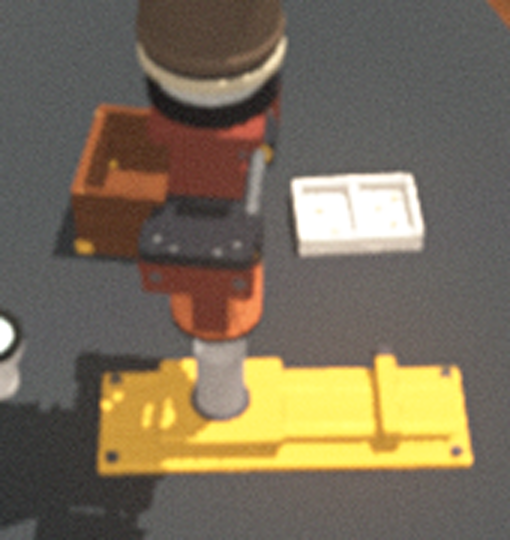

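The bobbin is clear of the post: bare steel shows at (220,375), with the bobbin hanging above it. Moving to the mat.

jog_arm(commands="-0.06 -0.12 0 0 0 0 -0.2;-0.15 -0.3 0 0 0 0 -0.2;-0.25 -0.5 0 0 0 0 -0.2;-0.361 -0.724 0 0 0 0 -0.2;-0.361 -0.724 0 0 0 0 -0.2")

```text
clock: 5.27
position: [522.1, -129.0, 145.5]
eef_rot: [0.236, 0.972, -0.002, -0.001]
contact_force: [-1.1, -0.1, -4.7]
gripper_width: 60.9
grasp_force: 25.0
```

jog_arm(commands="-0.1 -0.2 0 0 0 0 -0.2;-0.2 -0.4 0 0 0 0 -0.2;-0.3 -0.6 0 0 0 0 -0.2;-0.361 -0.724 0 0 0 0 -0.2;-0.361 -0.724 0 0 0 0 -0.2")

```text
clock: 5.68
position: [519.9, -292.6, 145.5]
eef_rot: [0.237, 0.972, -0.003, -0.0]
contact_force: [-0.8, -1.3, -5.0]
gripper_width: 61.0
grasp_force: 25.0
```

jog_arm(commands="0 0 0.1 0 0 0 -0.2;0 0 0.2 0 0 0 -0.2;0 0 0.3 0 0 0 -0.2;0 0 0.4 0 0 0 -0.2;0 0 0.4 0 0 0 -0.2")

```text
clock: 6.1
position: [519.8, -280.8, 61.4]
eef_rot: [0.232, 0.973, 0.001, -0.004]
contact_force: [-0.9, 0.1, -5.6]
gripper_width: 61.3
grasp_force: 25.0
```

jog_arm(commands="0 0 0 0 0 0 -0.2;0 0 0 0 0 0 -0.2;0 0 0 0 0 0 -0.2")

```text
clock: 6.35
position: [523.7, -283.3, 67.7]
eef_rot: [0.232, 0.973, -0.0, 0.001]
contact_force: [0.2, -0.8, -4.6]
gripper_width: 61.5
grasp_force: 25.0
```

jog_arm(commands="0 0 0.06 0 0 0 -0.2;0 0 0.12 0 0 0 -0.2;0 0 0.17 0 0 0 -0.2;0 0 0.2 0 0 0 -0.2;0 0 0.21 0 0 0 -0.2")

```text
clock: 6.77
position: [521.9, -282.5, 22.8]
eef_rot: [0.232, 0.973, 0.0, -0.001]
contact_force: [-0.3, -0.2, -5.4]
gripper_width: 61.5
grasp_force: 25.0
```

jog_arm(commands="0 0 0 0 0 0 -0.2;0 0 0.005 0 0 0 -0.2;0 0 0.01 0 0 0 -0.2;0 0 0.01 0 0 0 -0.2;0 0 0.01 0 0 0 -0.2")

```text
clock: 7.18
position: [523.2, -283.1, 22.9]
eef_rot: [0.232, 0.973, -0.0, 0.0]
contact_force: [-0.1, -0.0, -4.4]
gripper_width: 61.2
grasp_force: 25.0
```

jog_arm(commands="0 0 0.004 0 0 0 -0.2;0 0 0.008 0 0 0 -0.2;0 0 0.012 0 0 0 -0.2;0 0 0.012 0 0 0 -0.2")

```text
clock: 7.52
position: [523.3, -283.2, 22.2]
eef_rot: [0.232, 0.973, 0.0, 0.001]
contact_force: [-4.9, 3.4, 13.5]
gripper_width: 61.3
grasp_force: 25.0
```

jog_arm(commands="0 0 0 0 0 0 1;0 0 0 0 0 0 1;0 0 0 0 0 0 1;0 0 0 0 0 0 1;0 0 0 0 0 0 1")

```text
clock: 7.93
position: [523.1, -283.1, 20.2]
eef_rot: [0.232, 0.973, -0.0, 0.0]
contact_force: [0.4, 0.5, -0.4]
gripper_width: 87.5
grasp_force: 0.0
```

jog_arm(commands="0 0 0 0 0 0 1;0 0 0 0 0 0 1;0 0 0 0 0 0 1;0 0 -0.15 0 0 0 1;0 0 -0.3 0 0 0 1")

```text
clock: 8.35
position: [521.5, -282.4, 79.2]
eef_rot: [0.232, 0.973, 0.0, -0.002]
contact_force: [0.4, -0.2, 0.5]
gripper_width: 88.1
grasp_force: 0.0
```

jog_arm(commands="0 0 -0.1 0 0 0 -0.45;0 0 -0.2 0 0 0 -0.45;0 0 -0.2 0 0 0 -0.45;0 0 -0.2 0 0 0 -0.45;0 0 -0.2 0 0 0 -0.45")

```text
clock: 8.77
position: [522.6, -282.6, 119.5]
eef_rot: [0.232, 0.973, 0.0, -0.0]
contact_force: [0.1, 0.2, -0.9]
gripper_width: 57.8
grasp_force: 0.0
```

```bash
python3 - <<'E'
from h import *
s=viewer.read_camera("side");t=viewer.read_camera("top")
c=lambda im,x,y: cv2.resize(im[y:y+150,x:x+100,::-1],(400,600),interpolation=cv2.INTER_CUBIC)
cv2.imwrite("pics/m.png",np.hstack([c(t,340,130),c(s,250,230)]))
q=sense();print(q["position"],q["eef_rot"],q["contact_force"],q["gripper_width"])
E
```

```text
[ 522.24183776 -282.55656125  118.91149759] [ 2.32202741e-01  9.72666777e-01  1.70178012e-04 -1.09517494e-03] [0.341119   0.48071472 0.48903523] 50.12630287734869
```

View pics/m.png

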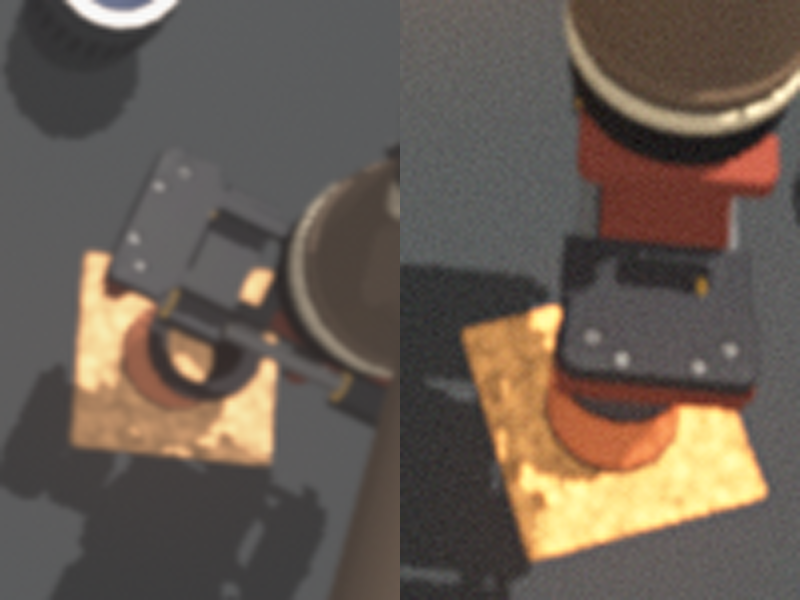

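The bobbin stands upright on the mat, near its centre and untouched. The gripper is above it and closing to 24 mm. Next I'll shift so the fingers straddle the wall on the +y tool side.

jog_arm(commands="0 0.06 0 0 0 0 -0.45;0 0.121 0 0 0 0 -0.45;0 0.121 0 0 0 0 -0.45;0 0.121 0 0 0 0 -0.45;0 0.121 0 0 0 0 -0.45")

```text
clock: 9.28
position: [534.0, -261.1, 120.0]
eef_rot: [0.232, 0.973, -0.0, -0.0]
contact_force: [-1.0, 0.1, 0.6]
gripper_width: 24.3
grasp_force: 0.0
```

jog_arm(commands="0 0 0.1 0 0 0 -0.45;0 0 0.2 0 0 0 -0.45;0 0 0.2 0 0 0 -0.45;0 0 0.2 0 0 0 -0.45;0 0 0.2 0 0 0 -0.45")

```text
clock: 9.7
position: [534.1, -262.0, 81.0]
eef_rot: [0.233, 0.973, -0.0, 0.0]
contact_force: [-0.2, -0.4, -0.1]
gripper_width: 24.4
grasp_force: 0.0
```

```bash
python3 - <<'E'
from h import *
t=viewer.read_camera("top")
cv2.imwrite("pics/n.png",cv2.resize(t[170:260,340:430,::-1],(540,540),interpolation=cv2.INTER_CUBIC))
q=sense();print(q["position"],q["eef_rot"],q["contact_force"],q["gripper_width"],proj("top",q["position"]))
E
```

```text
[ 534.39116095 -262.05726106   81.34793163] [ 2.32465561e-01  9.72604378e-01 -1.73086507e-04  6.75123880e-04] [-0.59476469 -0.20143282  0.00772926] 23.708641391510614 [384.03393466 209.06169236]
```

View pics/n.png

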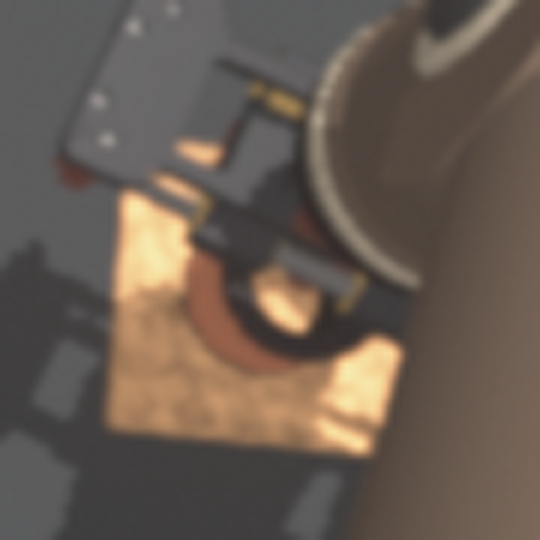

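The bore is visible at about (300,290) below the gripper, which lines up along the wall as computed (offset 23.8 mm). Descending slowly and gripping.

jog_arm(commands="0 0 0.06 0 0 0 -0.45;0 0 0.12 0 0 0 -0.45;0 0 0.18 0 0 0 -0.45;0 0 0.24 0 0 0 -0.45;0 0 0.29 0 0 0 -0.45")

```text
clock: 10.17
position: [533.2, -261.1, 20.3]
eef_rot: [0.232, 0.973, 0.0, -0.001]
contact_force: [0.4, -0.6, -0.6]
gripper_width: 24.1
grasp_force: 0.0
```

jog_arm(commands="0 0 0 0 0 0 -0.8;0 0 0 0 0 0 -0.8;0 0 0 0 0 0 -0.8;0 0 0 0 0 0 -0.8;0 0 0 0 0 0 -0.8", newtons=40)

```text
clock: 10.58
position: [533.8, -261.4, 22.3]
eef_rot: [0.232, 0.973, 0.0, -0.0]
contact_force: [0.1, 0.3, -4.7]
gripper_width: 12.6
grasp_force: 38.3
```

jog_arm(commands="0 0 0 0 0 0 -0.8;0 0 0 0 0 0 -0.8;0 0 0 0 0 0 -0.8")

```text
clock: 10.83
position: [533.9, -261.4, 22.3]
eef_rot: [0.232, 0.973, 0.0, 0.0]
contact_force: [0.4, 0.1, -5.0]
gripper_width: 12.2
grasp_force: 38.3
```

jog_arm(commands="0 0 -0.04 0 0 0 -0.8;0 0 -0.15 0 0 0 -0.8;0 0 -0.3 0 0 0 -0.8;0 0 -0.46 0 0 0 -0.8;0 0 -0.625 0 0 0 -0.8", newtons=45)

```text
clock: 11.25
position: [533.3, -261.3, 148.8]
eef_rot: [0.232, 0.973, -0.0, -0.0]
contact_force: [0.4, -0.4, -4.7]
gripper_width: 12.2
grasp_force: 42.8
```

jog_arm(commands="0 0 0 0 0 0 -0.8;0 0 0 0 0 0 -0.8;0 0 0 0 0 0 -0.8")

```text
clock: 11.5
position: [533.4, -260.9, 146.8]
eef_rot: [0.232, 0.973, 0.0, -0.0]
contact_force: [0.5, -0.2, -5.1]
gripper_width: 12.0
grasp_force: 42.9
```

```bash
python3 - <<'E'
from h import *
s=viewer.read_camera("side")
cv2.imwrite("pics/o.png",cv2.resize(s[190:384,220:414,::-1],(582,582),interpolation=cv2.INTER_CUBIC))
q=sense();print(q["position"],q["eef_rot"],q["contact_force"],q["gripper_width"])
E
```

```text
[ 532.94269278 -260.7066781   145.92953768] [ 2.32167141e-01  9.72675166e-01  2.96266966e-04 -1.16312568e-03] [ 0.02290756  0.86754448 -5.56953272] 12.661036930731154
```

View pics/o.png

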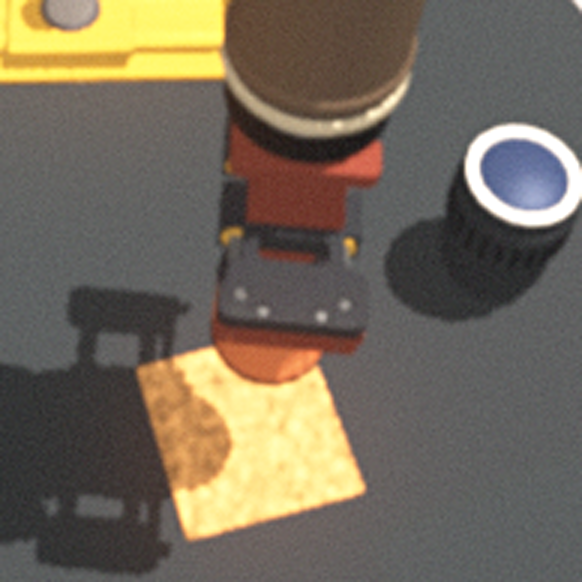

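The bobbin is held and off the mat: its bottom is at (270,380) and its shadow is displaced, so it looks upright. Travelling over the post to the case.

jog_arm(commands="0.04 0.08 0 0 0 0 -0.8;0.1 0.21 0 0 0 0 -0.8;0.16 0.34 0 0 0 0 -0.8;0.23 0.48 0 0 0 0 -0.8;0.297 0.623 0 0 0 0 -0.8")

```text
clock: 11.97
position: [535.7, -122.2, 145.3]
eef_rot: [0.233, 0.973, -0.0, -0.002]
contact_force: [0.6, -0.2, -5.7]
gripper_width: 12.2
grasp_force: 42.9
```

jog_arm(commands="0.06 0.125 0 0 0 0 -0.8;0.12 0.25 0 0 0 0 -0.8;0.18 0.375 0 0 0 0 -0.8;0.24 0.5 0 0 0 0 -0.8;0.297 0.623 0 0 0 0 -0.8")

```text
clock: 12.38
position: [539.1, 16.0, 145.4]
eef_rot: [0.232, 0.973, -0.001, -0.002]
contact_force: [1.4, 0.2, -5.2]
gripper_width: 12.2
grasp_force: 42.9
```

jog_arm(commands="0.06 0.125 0 0 0 0 -0.8;0.12 0.25 0 0 0 0 -0.8;0.18 0.375 0 0 0 0 -0.8;0.24 0.5 0 0 0 0 -0.8;0.297 0.623 0 0 0 0 -0.8")

```text
clock: 12.8
position: [542.5, 153.7, 145.3]
eef_rot: [0.232, 0.973, -0.001, -0.001]
contact_force: [0.7, -0.4, -3.6]
gripper_width: 12.5
grasp_force: 42.9
```

jog_arm(commands="0.06 0.125 0 0 0 0 -0.8;0.12 0.25 0 0 0 0 -0.8;0.18 0.375 0 0 0 0 -0.8;0.24 0.5 0 0 0 0 -0.8;0.297 0.623 0 0 0 0 -0.8")

```text
clock: 13.22
position: [545.8, 291.5, 145.0]
eef_rot: [0.232, 0.973, -0.001, -0.001]
contact_force: [-0.2, -0.2, -4.8]
gripper_width: 12.5
grasp_force: 42.9
```

jog_arm(commands="0 0 0.03 0 0 0.005 -0.8;0 0 0.07 0 0 0.005 -0.8;0 0 0.1 0 0 0.005 -0.8;0 0 0.1 0 0 0.005 -0.8;0 0 0.1 0 0 0.005 -0.8")

```text
clock: 13.63
position: [546.8, 288.7, 126.1]
eef_rot: [0.241, 0.971, -0.001, -0.001]
contact_force: [-0.2, -0.1, -4.7]
gripper_width: 12.1
grasp_force: 42.9
```

```bash
python3 - <<'E'
from h import *
s=viewer.read_camera("side");t=viewer.read_camera("top")
c=lambda im,x,y: cv2.resize(im[y:y+120,x:x+80,::-1],(400,600),interpolation=cv2.INTER_CUBIC)
cv2.imwrite("pics/p.png",np.hstack([c(t,95,140),c(s,175,50)]))
q=sense();print(q["position"],q["eef_rot"],q["contact_force"],q["gripper_width"])
E
```

```text
[547.502664   289.49703507 127.31448183] [ 2.40573089e-01  9.70631017e-01 -1.15207883e-04  7.25250778e-05] [-0.46504334  0.10292283 -4.7959949 ] 12.19803043859312
```

View pics/p.png

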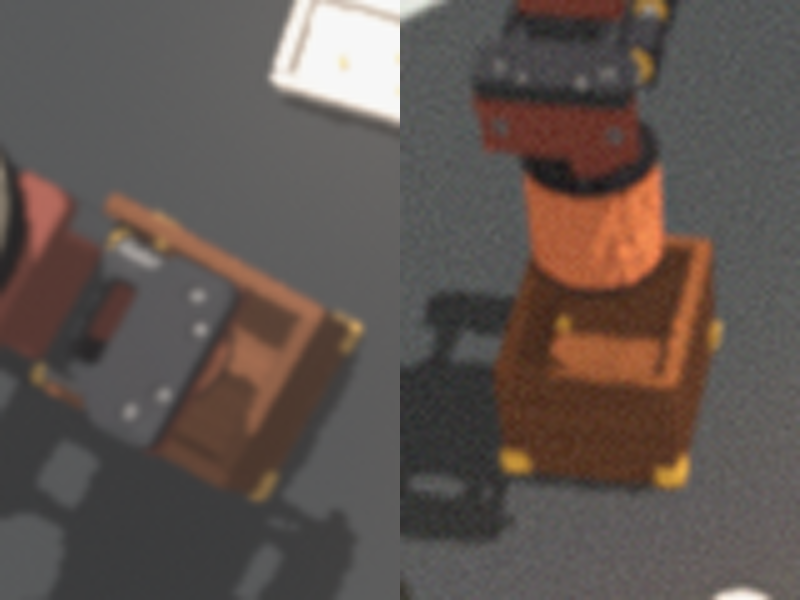

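The side crop shows the bobbin upright above the pocket: bottom at (597,290), rim corners (712,240), (685,388), (500,370). I'll fit the case pose to the rim corners in both views and check the held bobbin's position.

```bash
python3 - <<'E'
from h import *
from scipy.optimize import least_squares
g=lambda p,f,o:((p[0]+.5)/f-.5+o[0],(p[1]+.5)/f-.5+o[1])
obs=[("top",(1,1),g((107,5),6,(100,178))),("top",(1,-1),g((360,140),6,(100,178))),("top",(-1,1),g((-3,210),6,(100,178))),
("top",(1,1),g((110,193),5,(95,140))),("top",(1,-1),g((322,313),5,(95,140))),
("side",(1,1),g((317,32),6,(185,93))),("side",(1,-1),g((275,205),6,(185,93))),("side",(-1,1),g((105,12),6,(185,93))),("side",(-1,-1),g((55,185),6,(185,93))),
("side",(1,1),g((312,240),5,(175,50))),("side",(1,-1),g((285,388),5,(175,50)))]
def res(q,cams=("top","side")):
    x,y,a=q;c,s=np.cos(a),np.sin(a);r=[]
    for n,(i,j),p in obs:
        if n in cams: r+=list(proj(n,[x+c*44*i-s*54*j,y+s*44*i+c*54*j,67])-p)
    return r
for cs in(("top",),("side",),("top","side")):
    f=least_squares(res,[541,277,-.49],args=(cs,),x_scale=[10,10,.1]);print(cs,f.x[:2].round(1),np.degrees(f.x[2]).round(1),np.abs(f.fun).max().round(2))
q=f.x
p=sense()["position"];yd=np.array([np.cos(np.radians(62.2)),np.sin(np.radians(62.2)),0])
b=p-24.9*yd;b[2]=p[2]-18.3
print("bob",b)
th=np.linspace(0,6.28,60)
e=np.array([proj("side",b+[31*np.cos(t),31*np.sin(t),0]) for t in th]);e=(e-[175,50])*5+[400,0]
print("pred side ellipse x",e[:,0].min(),e[:,0].max(),"bottom y",e[:,1].max(),"seen 530..662, 290")
R=np.array([[np.cos(q[2]),np.sin(q[2])],[-np.sin(q[2]),np.cos(q[2])]]);print("bobbin in case frame",R@(b[:2]-q[:2]))
E
```

```text
('top',) [539.4 278.5] -28.1 2.59
('side',) [541.6 278.1] -27.4 0.84
('top', 'side') [540.5 278.2] -27.7 2.38
bob [535.88963665 267.47096879 109.01448183]
pred side ellipse x 529.4442532436937 661.8025631669841 bottom y 294.5024746176944 seen 530..662, 290
bobbin in case frame [  0.93377876 -11.63079948]
```

jog_arm(commands="0.0045 0.0075 0.05 0 0 0 -0.8;0.0045 0.0075 0.1 0 0 0 -0.8;0.0045 0.0075 0.15 0 0 0 -0.8;0.0045 0.0075 0.2 0 0 0 -0.8;0.0045 0.0075 0.23 0 0 0 -0.8")

```text
clock: 14.15
position: [546.2, 291.8, 79.2]
eef_rot: [0.24, 0.971, -0.001, -0.001]
contact_force: [-0.2, -0.7, -4.7]
gripper_width: 12.4
grasp_force: 42.9
```

jog_arm(commands="0 0 0.02 0 0 0 -0.8;0 0 0.04 0 0 0 -0.8;0 0 0.06 0 0 0 -0.8;0 0 0.08 0 0 0 -0.8;0 0 0.1 0 0 0 -0.8")

```text
clock: 14.57
position: [547.2, 292.4, 61.1]
eef_rot: [0.24, 0.971, 0.0, 0.0]
contact_force: [0.1, 0.2, -5.5]
gripper_width: 12.6
grasp_force: 42.9
```

jog_arm(commands="0 0 0.03 0 0 0 -0.8;0 0 0.06 0 0 0 -0.8;0 0 0.09 0 0 0 -0.8;0 0 0.12 0 0 0 -0.8;0 0 0.145 0 0 0 -0.8")

```text
clock: 14.98
position: [546.8, 292.2, 31.4]
eef_rot: [0.24, 0.971, -0.0, -0.0]
contact_force: [0.4, 0.0, -4.3]
gripper_width: 12.1
grasp_force: 42.9
```

jog_arm(commands="0 0 0 0 0 0 -0.8;0 0 0 0 0 0 -0.8;0 0 0.005 0 0 0 -0.8;0 0 0.01 0 0 0 -0.8;0 0 0.01 0 0 0 -0.8")

```text
clock: 15.4
position: [547.1, 292.4, 30.4]
eef_rot: [0.24, 0.971, 0.0, 0.0]
contact_force: [0.1, 0.5, -4.5]
gripper_width: 12.3
grasp_force: 42.9
```

jog_arm(commands="0 0 0.005 0 0 0 -0.8;0 0 0.01 0 0 0 -0.8;0 0 0.015 0 0 0 -0.8;0 0 0.018 0 0 0 -0.8;0 0 0.018 0 0 0 -0.8")

```text
clock: 15.82
position: [546.9, 292.2, 26.4]
eef_rot: [0.24, 0.971, -0.0, -0.0]
contact_force: [-0.7, -0.6, -4.0]
gripper_width: 12.3
grasp_force: 42.9
```

jog_arm(commands="0 0 0.003 0 0 0 -0.8;0 0 0.003 0 0 0 -0.8;0 0 0.003 0 0 0 -0.8")

```text
clock: 16.07
position: [547.0, 292.3, 26.0]
eef_rot: [0.24, 0.971, -0.0, -0.0]
contact_force: [0.1, -0.9, -5.6]
gripper_width: 12.1
grasp_force: 42.9
```

Still hanging. I'll go a little lower.

jog_arm(commands="0 0 0.004 0 0 0 -0.8;0 0 0.007 0 0 0 -0.8;0 0 0.007 0 0 0 -0.8;0 0 0.007 0 0 0 -0.8")

```text
clock: 16.4
position: [547.2, 292.4, 25.3]
eef_rot: [0.24, 0.971, 0.0, 0.0]
contact_force: [-2.0, -0.6, 4.1]
gripper_width: 12.4
grasp_force: 42.8
```

jog_arm(commands="0 0 0 0 0 0 -0.52;0 0 0 0 0 0 -0.52;0 0 0 0 0 0 -0.52;0 0 0 0 0 0 -0.52;0 0 0 0 0 0 -0.52")

```text
clock: 16.82
position: [547.1, 292.4, 24.6]
eef_rot: [0.24, 0.971, 0.0, 0.0]
contact_force: [0.6, 0.0, 0.4]
gripper_width: 21.1
grasp_force: 0.0
```

jog_arm(commands="0 0 0 0 0 0 -0.52;0 0 -0.02 0 0 0 -0.52;0 0 -0.06 0 0 0 -0.52;0 0 -0.12 0 0 0 -0.52;0 0 -0.2 0 0 0 -0.52")

```text
clock: 17.23
position: [546.7, 292.0, 65.3]
eef_rot: [0.24, 0.971, -0.0, -0.0]
contact_force: [-0.3, -0.8, -0.2]
gripper_width: 21.3
grasp_force: 0.0
```

jog_arm(commands="0 0 -0.15 0 0 0 -0.52;0 0 -0.3 0 0 0 -0.52;0 0 -0.45 0 0 0 -0.52;0 0 -0.45 0 0 0 -1;0 0 -0.45 0 0 0 -1")

```text
clock: 17.65
position: [548.3, 293.0, 158.0]
eef_rot: [0.24, 0.971, 0.002, 0.002]
contact_force: [-0.9, 0.3, 0.2]
gripper_width: 11.5
grasp_force: 0.0
```

```bash
python3 - <<'E'
from h import *
s=viewer.read_camera("side");t=viewer.read_camera("top")
c=lambda im,x,y: cv2.resize(im[y:y+120,x:x+80,::-1],(400,600),interpolation=cv2.INTER_CUBIC)
cv2.imwrite("pics/q.png",np.hstack([c(t,95,140),c(s,175,50)]))
q=sense();print(q["position"],q["eef_rot"],q["contact_force"],q["gripper_width"])
E
```

```text
[546.69735764 292.23976528 154.85200032] [ 2.39849431e-01  9.70810093e-01  1.16289264e-04 -2.16344379e-05] [ 0.09780956 -0.43350202 -0.61584884] 3.1317492275532604
```

View pics/q.png

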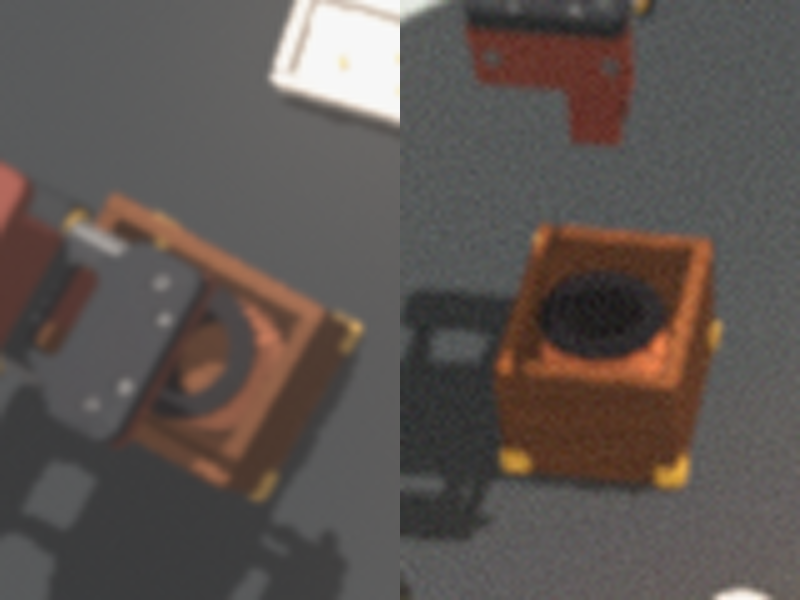

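The bobbin is seated in the case at about rim level. Its flange is centred at (605,315) in the side crop, upright, and the fingers are clear above. Now I'll go to the near side of the post.

jog_arm(commands="-0.025 -0.15 0 0 0 0 -1;-0.05 -0.3 0 0 0 0 -1;-0.075 -0.45 0 0 0 0 -1;-0.101 -0.603 0 0 0 0 -1;-0.101 -0.603 0 0 0 0 -1")

```text
clock: 18.17
position: [506.5, 169.3, 153.5]
eef_rot: [0.243, 0.97, -0.002, -0.001]
contact_force: [-0.3, -0.4, 0.1]
gripper_width: 0.1
grasp_force: 0.0
```

jog_arm(commands="-0.025 -0.15 0 0 0 0 -1;-0.05 -0.3 0 0 0 0 -1;-0.075 -0.45 0 0 0 0 -1;-0.101 -0.603 0 0 0 0 -1;-0.101 -0.603 0 0 0 0 -1")

```text
clock: 18.58
position: [467.9, 54.4, 153.7]
eef_rot: [0.243, 0.97, -0.002, -0.001]
contact_force: [-0.1, -0.9, -0.2]
gripper_width: 0.3
grasp_force: 0.0
```

jog_arm(commands="0 0 0 0 0 -0.046 -1;0 0 0 0 0 -0.046 -1;0 0 0 0 0 -0.046 -1;0 0 0 0 0 -0.046 -1;0 0 0 0 0 -0.046 -1")

```text
clock: 19.0
position: [470.4, 60.5, 154.3]
eef_rot: [0.17, 0.985, -0.0, -0.0]
contact_force: [-0.2, -0.2, 0.1]
gripper_width: 0.4
grasp_force: 0.0
```

jog_arm(commands="0 0 0.15 0 0 0 -1;0 0 0.3 0 0 0 -1;0 0 0.45 0 0 0 -1;0 0 0.5 0 0 0 -1;0 0 0.5 0 0 0 -1")

```text
clock: 19.42
position: [468.6, 59.9, 52.5]
eef_rot: [0.169, 0.986, -0.001, -0.002]
contact_force: [0.6, -0.4, 0.5]
gripper_width: 0.2
grasp_force: 0.0
```

jog_arm(commands="-0.05 0 0 0 0 0 -1;-0.1 0 0 0 0 0 -1;-0.15 0 0 0 0 0 -1;-0.2 0 0 0 0 0 -1;-0.25 0 0 0 0 0 -1")

```text
clock: 19.83
position: [518.8, 43.3, 55.6]
eef_rot: [0.169, 0.986, 0.0, 0.0]
contact_force: [-4.1, 2.3, 2.9]
gripper_width: 0.4
grasp_force: 2.0
```

jog_arm(commands="-0.03 0 0 0 0 0 -1;-0.06 0 0 0 0 0 -1;-0.09 0 0 0 0 0 -1;-0.12 0 0 0 0 0 -1;-0.15 0 0 0 0 0 -1")

```text
clock: 20.25
position: [546.2, 33.2, 54.6]
eef_rot: [0.169, 0.986, -0.0, -0.0]
contact_force: [-2.9, 2.4, 3.2]
gripper_width: 0.4
grasp_force: 1.8
```

jog_arm(commands="-0.025 0 0 0 0 0 -1;-0.05 0 0 0 0 0 -1;-0.07 0 0 0 0 0 -1;-0.08 0 0 0 0 0 -1;-0.085 0 0 0 0 0 -1")

```text
clock: 20.67
position: [562.2, 27.6, 54.6]
eef_rot: [0.169, 0.986, -0.0, 0.0]
contact_force: [-2.7, 1.6, 2.5]
gripper_width: 0.6
grasp_force: 1.6
```

jog_arm(commands="-0.005 0 0 0 0 0 -1;-0.01 0 0 0 0 0 -1;-0.01 0 0 0 0 0 -1")

```text
clock: 20.92
position: [563.7, 27.1, 54.6]
eef_rot: [0.169, 0.986, 0.0, -0.0]
contact_force: [-2.4, 1.0, 0.4]
gripper_width: 0.7
grasp_force: 1.5
```

jog_arm(commands="-0.005 0 0 0 0 0 -1;-0.01 0 0 0 0 0 -1;-0.015 0 0 0 0 0 -1;-0.015 0 0 0 0 0 -1")

```text
clock: 21.25
position: [563.7, 27.0, 54.4]
eef_rot: [0.169, 0.986, 0.0, -0.003]
contact_force: [-11.8, 4.1, 8.9]
gripper_width: 0.4
grasp_force: 6.2
```

The TCP has stalled and the force jumped to 12 N, at the computed home position. Backing off and lifting.

jog_arm(commands="0.05 0 0 0 0 0 -1;0.15 0 0 0 0 0 -1;0.2 0 0 0 0 0 -1;0.2 0 -0.15 0 0 0 -1;0.2 0 -0.3 0 0 0 -1")

```text
clock: 21.67
position: [527.2, 39.2, 114.1]
eef_rot: [0.169, 0.986, -0.001, -0.001]
contact_force: [0.2, 0.8, -0.5]
gripper_width: 0.7
grasp_force: 0.0
```

jog_arm(commands="0 0 -0.2 0 0 0 -1;0 0 -0.4 0 0 0 -1;0 0 -0.5 0 0 0 -1;0 0 -0.5 0 0 0 -1;0 0 -0.5 0 0 0 -1")

```text
clock: 22.08
position: [529.8, 39.3, 215.9]
eef_rot: [0.169, 0.986, 0.001, 0.002]
contact_force: [-0.3, 0.2, -1.0]
gripper_width: 0.5
grasp_force: 0.0
```

jog_arm(commands="0.2 0 0 0 0 0 -0.9;0.4 0 0 0 0 0 -0.9;0.5 0 0 0 0 0 -0.9;0.5 0 0 0 0 0 -0.9;0.5 0 0 0 0 0 -0.9")

```text
clock: 22.5
position: [433.6, 72.9, 213.7]
eef_rot: [0.168, 0.986, -0.0, -0.0]
contact_force: [0.7, 0.7, 0.2]
gripper_width: 4.0
grasp_force: 0.0
```

```bash
python3 - <<'E'
from h import *
for n in("side","top"):
    viewer.read_camera(n)
    for l in("bobbin","post_top","stop","stage","case"):
        try: print(n,l,[(np.round(x["bbox"],1).tolist(),round(x["p"],2)) for x in viewer.search_frame(l,n)[:2]])
        except Exception as e: print(l,e)
d=np.array([.942,-.336,0])
for k in(0,70): print(k,proj("side",np.array([525,40.5,96])+k*d),proj("side",np.array([525,40.5,30])+k*d))
q=sense();print(q["position"],q["contact_force"],q["gripper_width"],q["grasp_force"])
E
```

```text
side bobbin []
side post_top [([253.6, 171.5, 298.0, 211.5], 0.98)]
side stop [([295.4, 172.7, 303.3, 212.6], 0.76)]
side stage [([295.2, 175.3, 304.4, 211.6], 0.68), ([253.8, 169.2, 290.2, 212.5], 0.61)]
side case [([194.8, 91.5, 240.1, 148.1], 0.79)]
top bobbin [([121.6, 198.5, 150.7, 207.9], 0.58)]
top post_top [([228.9, 165.2, 273.2, 211.7], 0.69)]
top stop [([236.4, 160.2, 273.1, 173.9], 0.6)]
top stage [([228.7, 161.2, 273.1, 208.8], 0.61)]
top case [([96.7, 182.6, 165.9, 220.8], 0.73), ([349.4, 104.1, 385.8, 148.0], 0.56)]
0 [242.68699649 173.14219132] [243.21990127 193.01179162]
70 [276.32699752 172.69298862] [275.20472178 192.55794435]
[434.70771674  72.62796452 214.57643054] [-0.01037233  0.32282877 -0.28443339] 4.583430424219854 0.0
```

```bash
python3 -c "
from plant import ctrl;print(ctrl.job_done())"
```

```text
the job is handed in; nothing more can be done
None
```

I handed the job in at about 22.5 s on the robot's clock, with the bobbin set upright in the walnut case, the stage pushed home against its stop and the gripper clear; no verdict came back, and I didn't re-measure the four bystanders afterwards.

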